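# Index the boring jig to the yellow position and pin it

### The job

The wooden blank on the indexing jig has to go round to its next hole: turn the wheel by its black crank handle until the yellow sector fills the window in the arm, then take the red-headed index pin out of the wooden pin block and lock the wheel with it, so that the pin drops through the arm's guide hole into the wheel's notch and its red head is fully home on the arm with yellow still in the window. The notch is rarely exactly under the hole, so rock the wheel gently to find it and never force the pin against the wheel, neither by pushing it down nor by wrenching the wheel against it. Let go of everything at the end and leave the other two pins and the other things on the bench where they are.

Things in the scene. Friction and masses are not known exactly. Their poses are not given: they have to be found in the camera images.
- jig: indexing jig, fixed, green base 290 x 230 mm, 12 mm thick, with drum, column and aluminium arm on the far side. Origin on the wheel's axis at bench height; x along the arm from the wheel's axis to the column, z up. The arm is 44 mm wide, 16 mm thick, top 64 mm above the bench, from 62 to 148 mm off the wheel's axis.
- wheel: horizontal wheel of the jig. Origin on its vertical axis, 30 mm above the bench; x to the middle of the yellow sector, handle at -x. Steady friction, about 5 N at the handle; stays where left; turns up to 143 degrees either way from yellow in the window. Yellow starts 54 to 124 degrees anticlockwise (from above) of the window: turn clockwise; other notches pass the guide hole on the way.
- yellow_mark (a point): middle of the yellow sector, 77 mm from the wheel's axis, 46.6 mm above the bench, on an aluminium dial 176 mm across. The sector is 20 mm wide radially, about 48 mm (36 degrees) along the rim; further sectors every 45 degrees, anticlockwise: white, blue, red, the handle's place, green, black, grey.
- star_knob (a point): top of the black star knob (44 mm across, 92 mm above the bench) on the wheel's axis, which holds the dark round wooden blank (108 mm across, top 68 mm above the bench) on the wheel.
- handle_grip (a point): the crank handle, a black upright sleeve 20 mm in diameter that spins freely on its spindle, from 56 to 108 mm above the bench, 77 mm from the wheel's axis, opposite the yellow sector; this point lies on its axis 92 mm above the bench.
- window (a point): middle of the window, a slot through the arm 20 mm along the rim and 18 mm radially, at the arm's top face 64 mm above the bench and 77 mm from the wheel's axis; axes as jig (y along the rim). Yellow fills it when the yellow mark lies within 10.5 mm of the window's middle along y.
- guide_hole (a point): centre of the pin's guide hole (11.2 mm diameter, 21 mm long, a thin brass ring round it) at the arm's top face, 64 mm above the bench and 98 mm from the wheel's axis, 21 mm beyond the window.
- plate_top (a point): point straight below the guide hole, fixed in space, at the height of the index plate's top (42 mm above the bench). The steel plate turns with the wheel: 224 mm across, 12 mm thick, eight open notches 12.4 mm wide in the rim, one per sector. It is hand-set: its notches stand up to 5 degrees off the middles of their sectors, either way, unknown, all alike.
- index_pin: loose steel pin, red head. Origin at its lower tip, z up. Shank 10 mm diameter, 33 mm long, tip bevelled 1 mm high to 8 mm across; head 24 mm diameter, 33 to 63 mm above the tip; 65 to 110 g. Starts upright in the pin block. In the guide hole on the plate its tip is 42 mm above the bench; home in a notch 31 mm. Falls by its weight when a notch comes under it, then blocks the wheel.
- pin_block: pale wooden block, fixed, 170 x 60 x 40 mm high, origin at the centre of its underside, x along its length; three holes 12 mm wide, 26 mm deep, at x = -50, 0 and 50 mm, a pin in each, in any order, tips 14 mm above the bench; the undersides of the heads stand 7 mm above the block.
- black_pin: pin of the same shape with a black head, in the block; not to be moved.
- grey_pin: pin of the same shape with a grey head, in the block; not to be moved.
- trim_router: teal trim router, about 75 mm across and 192 mm tall, with a clear base 90 x 90 mm, standing on the striped wooden board (28 mm high) on the left; origin under its base. Bystander.
- ear_muffs: yellow and black ear muffs lying on the far side, about 150 x 140 x 84 mm, origin between the cups at bench height. Bystander.
- glue_bottle: white glue bottle, 64 mm across, 170 mm tall, on the left, origin under its centre. Bystander.
- sanding_block: cork sanding block 115 x 65 x 32 mm near the robot, origin under its centre. Bystander.
- mallet: wooden mallet lying on the right, head 70 x 130 x 80 mm, handle 30 mm thick, about 330 mm long, origin on the bench near its middle. Bystander.

How it is judged:
By the outcome, as a careful person would: the job done as asked, in the order asked, and still so for the second after the job is handed in, with the robot touching nothing.
It also fails if it takes over 72 s, if anything falls off the work surface, if the arm or the gripper's body presses on something with over 40 N, if the wrist force passes 120 N, or if a joint passes its speed limit or range.

### The arm

A 6-joint arm with a two-finger parallel gripper is mounted at the origin on the work surface. World frame = base frame: x ahead of the robot, y to its left, z up, the work surface at z = 0. Lengths are in m, angles in rad, forces in N, time in s.
With the tool pointing down it reaches from about 0.25 to 0.775 m from the base axis. Payload 4 kg.
Tool frame: the origin (TCP) lies between the finger pads; the fingertips stand robot.finger_overhang ahead of it and the grasp point (between the pads) lies 11 mm behind it (robot.finger_overhang is the distance from the TCP to the fingertips, in m); z points along the fingers, y is the direction in which the jaws open and shut (so a half turn about z gives the same grasp; the last joint's range is limited). The gripper opens to 85 mm and grips with 20 to 120 N. Pads are 22 mm wide; open, the fingers measure 114 mm over their backs; the gripper's body (76 mm by 85 mm) begins 54 mm behind the grasp point. The pads swing forward as they close: fully open they stand 13 mm farther back than shut.
Start: joints at [1.12, 0.087, 1.371, -0, 1.684, -0.103], TCP at [0.187, 0.517, 0.239] pointing down, gripper open.
Joint ranges: [-3.1, 3.1], [-0.76, 2.03], [0.27, 2.55], [-1.08, 4.22], [0.17, 2.65], [-2.57, 2.57]. Speed limits (rad/s): [2.79, 2.79, 3.14, 3.14, 3.14, 3.14].

### API

Orientations are given as a unit quaternion [w, x, y, z].
In Python, from workcell import robot, ik, readout, vision gives the robot as it stands. The module is installed in compiled form; this text tells all that it offers. Calls block until the motion is done:
- robot.move_pose(position, orientation): joint-space move of the TCP to a pose.
- robot.line_to(position, ori=None, velocity=0.15, force_limit=None): straight line of the TCP; ori=None keeps the orientation; velocity is the mean speed in m/s. With force_limit (N) it stops when the force on the tool has changed by that much, and returns True; else False.
- robot.movej(angles): joint-space move.
- robot.set_gripper(opening, squeeze=None): opening from 0.0 (shut) to 1.0 (fully open); squeeze is the grip in N (None keeps the last); returns when the fingers have stopped.
- robot.wait(seconds).
- ik(position, orientation): joint angles nearest the present ones, or None.
- readout.get_obs(): the state.
- vision.capture(name): name is "scene" or "top"; returns a dict with "pixels" (384x512x3 uint8, blue, green, red), "fx", "fy", "cx", "cy" (pixels), "R" (3x3) and "t" (3): a world point X has camera coordinates R X + t. Camera axes: x right, y down, z forward; pixel columns grow to the right and rows downward; lengths in m; the calibration is good to about 2 mm. A picture is of the moment at which its call begins. There is no depth.
A pose or a line that the arm cannot do raises robot.IKError and nothing moves.
- robot.hand_in(): hands the job in, once; it reports no verdict.
The state is a dict: "clock": time; "q": joint angles; "qd": joint speeds; "joint_efforts": joint torques, N m; "position": TCP position; "ee_rot": TCP orientation; "force": force on the tool from outside, world axes, zero at the start; "ft_torque": the same for the moment, N m; "width": opening from 0.0 (shut) to 1.0 (fully open).
Only numpy, scipy, OpenCV 4.12 (cv2) and the standard library are available. Lean on these libraries where they do the work, as an engineer would, in place of code of your own. Each camera call takes 0.05 s, during which the arm holds its last target. There are 200 camera calls.

## Working session

There is one attempt and no reset: what is moved stays moved. The work goes in short steps, each a Python script; the robot and the scene stay as the last script left them, time stands still between calls to the robot, and variables do not carry over. Pictures are saved under pics/ and viewed, about 8 in all and at most 12, crops included, and the job is handed in when it is done.

```bash
mkdir -p pics
cat > h.py <<'E'
import numpy as np, cv2
from workcell import robot, ik, readout, vision
def cap(n,f=None):
    c=vision.capture(n)
    if f: cv2.imwrite(f'pics/{f}.png',c['pixels'])
    return c
def proj(c,X):
    p=np.asarray(c['R'])@np.asarray(X,float)+np.asarray(c['t']); return np.array([c['fx']*p[0]/p[2]+c['cx'],c['fy']*p[1]/p[2]+c['cy']])
def back(c,u,v,z):
    R=np.asarray(c['R']);C=-R.T@np.asarray(c['t']);d=R.T@np.array([(u-c['cx'])/c['fx'],(v-c['cy'])/c['fy'],1.])
    return C+d*(z-C[2])/d[2]
E
python3 - <<'E'
from h import *
ims=[]
for n in('scene','top'):
    c=cap(n,n+'0'); print(n,c['fx'],c['cx'],c['cy'],-np.asarray(c['R']).T@c['t'],np.round(c['R'],3).tolist())
    ims.append(cv2.resize(c['pixels'],(800,600),interpolation=cv2.INTER_CUBIC))
    cv2.imwrite(f'pics/{n}0b.png',ims[-1])
o=readout.get_obs();print(o,robot.finger_overhang)
E
```

```text
scene 376.38708551881257 251.0265349340628 190.832003587827 [ 1.38116075 -0.33386485  0.85406517] [[0.379, 0.925, 0.016], [0.605, -0.235, -0.761], [-0.7, 0.298, -0.649]]
top 411.0144124002772 252.9790800281656 191.76891311998696 [0.40982641 0.0201977  1.33809237] [[-0.013, -1.0, 0.022], [-0.995, 0.01, -0.104], [0.104, -0.023, -0.994]]
{'clock': 0.1, 'q': array([ 1.11990337e+00,  8.78986865e-02,  1.37211443e+00, -1.83603590e-05,
        1.68362275e+00, -1.03118201e-01]), 'qd': array([-0.00175004, -0.00207403, -0.0035147 , -0.00031742, -0.00102216,
        0.00019859]), 'joint_efforts': array([ 2.13190127e-03, -3.53015935e+01, -3.14218283e+01, -2.24439339e-05,
        7.91636005e-03, -5.91513057e-06]), 'position': array([0.18726986, 0.51666777, 0.23824082]), 'ee_rot': array([-2.70611568e-04,  1.73013320e-01,  9.84918955e-01, -9.85160496e-04]), 'force': array([-0.68438739, -0.54223863, -0.24041191]), 'ft_torque': array([ 0.00091929,  0.01742134, -0.02198019]), 'width': 0.9990803438736946} 0.008
```

View pics/top0b.png

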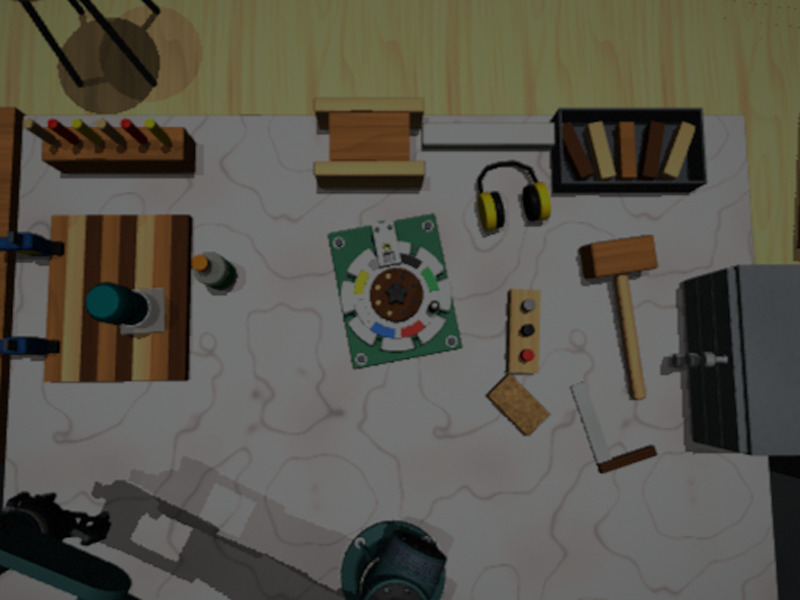

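View pics/scene0b.png

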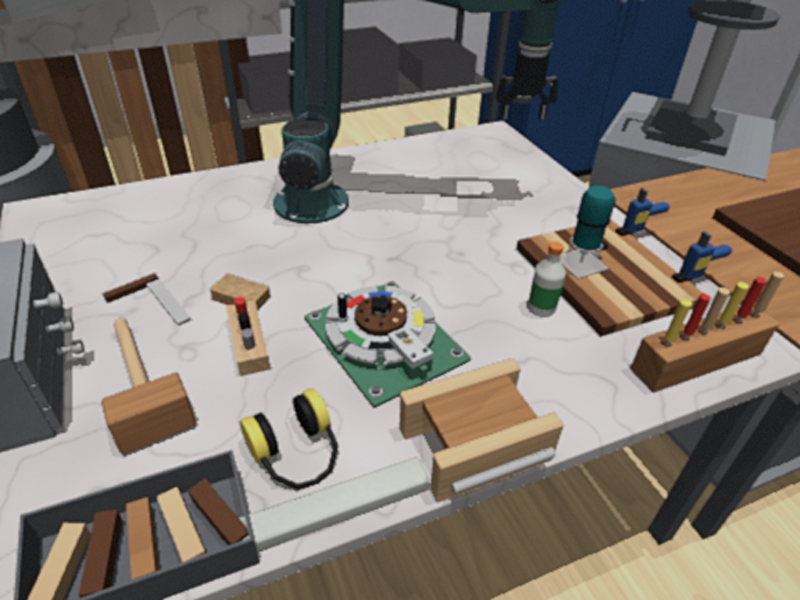

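Top view: jig wheel at about (397,293) of the 800 px picture, arm towards (385,230), yellow at (362,282), handle at (434,307). The red pin is at (527,355), nearest the robot. I'll enlarge these areas for accurate pixels.

Run:
```python
from h import *
def crop(f,x0,y0,w,h,s,o):
    im=cv2.imread(f'pics/{f}.png')[y0:y0+h,x0:x0+w]
    im=cv2.resize(im,None,fx=s,fy=s,interpolation=cv2.INTER_CUBIC)
    im=np.clip(im.astype(float)*1.6,0,255).astype(np.uint8)
    for k in range(0,w,10):
        cv2.putText(im,str(x0+k),(k*s,8),0,.3,(0,0,255),1); cv2.line(im,(k*s,10),(k*s,14),(0,0,255),1)
    for k in range(0,h,10):
        cv2.putText(im,str(y0+k),(0,k*s+4),0,.3,(0,0,255),1)
    cv2.imwrite(f'pics/{o}.png',im)
crop('top0',200,130,150,110,5,'c1'); crop('scene0',130,170,180,100,4,'c2')
```

```text
(no output)
```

View pics/c1.png

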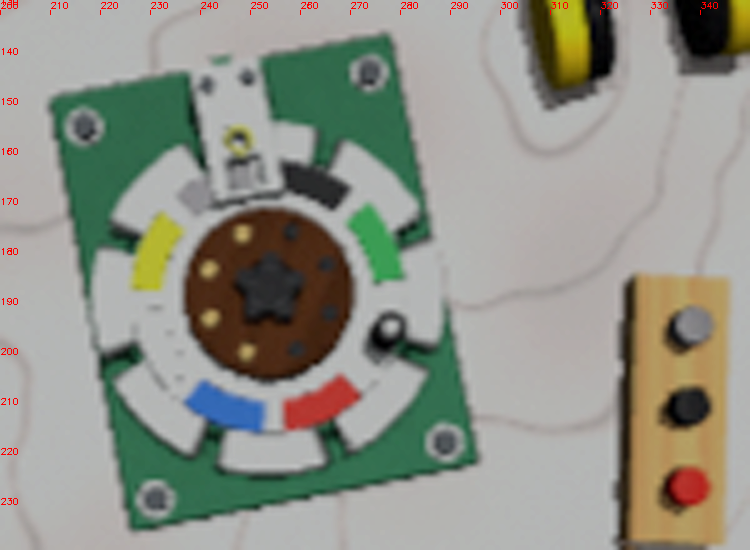

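View pics/c2.png

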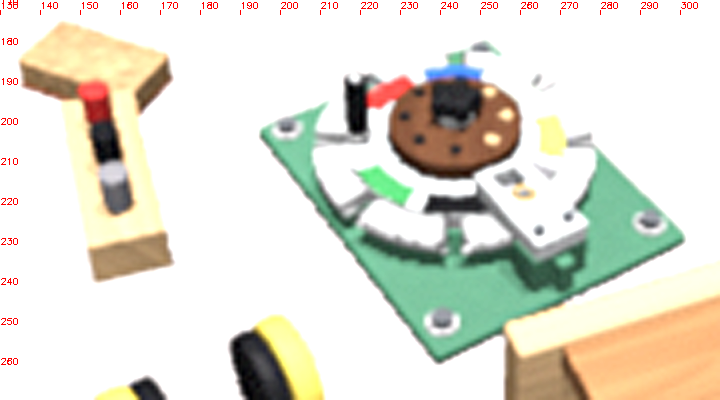

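The arm's guide ring is at top crop (238,139), knob (268,288), handle top (390,326) and red head (690,487). In the scene crop: ring (523,191), knob (456,83), handle top (355,80), red head top (93,88). Next I fit the poses in both cameras.

Run:
```python
from h import *
from scipy.optimize import least_squares
T=vision.capture('top');S=vision.capture('scene')
t=lambda u,v:((u+.5)/5-.5+200,(v+.5)/5-.5+130)
s=lambda u,v:((u+.5)/4-.5+130,(v+.5)/4-.5+170)
r=lambda p:np.round(p*1e3,1)
for n,p,z in[('guide',t(238,139),.064),('win',t(243,175),.064),('knob',t(268,288),.092),('blank',t(269,294),.068),('handle',t(390,326),.108),('red',t(690,485),.077),('blk',t(689,406),.077),('grey',t(692,327),.077),('yel',t(157,252),.0466),
  ('c1',t(50,98),.012),('c2',t(390,34),.012),('c3',t(479,461),.012),('c4',t(132,529),.012)]: print('T',n,r(back(T,*p,z)))
for n,p,z in[('guide',s(523,191),.064),('knob',s(456,85),.092),('blank',s(454,122),.068),('handle',s(356,80),.108),('red',s(93,90),.077),('yel',s(552,136),.0466)]: print('S',n,r(back(S,*p,z)))
```

```text
T guide [651.6   7.1  64. ]
T win [628.7   4.2  64. ]
T knob [553.9  -9.9  92. ]
T blank [552.9 -11.1  68. ]
T handle [528.3 -82.8 108. ]
T red [ 431.2 -268.1   77. ]
T blk [ 479.8 -269.2   77. ]
T grey [ 528.7 -272.7   77. ]
T yel [582.8  59.   46.6]
T c1 [689.7 129.3  12. ]
T c2 [730.9 -94.4  12. ]
T c3 [ 449.4 -146.7   12. ]
T c4 [408.5  77.3  12. ]
S guide [651.9   8.6  64. ]
S knob [550.7  -5.6  92. ]
S blank [565.4 -13.   68. ]
S handle [535.  -81.6 108. ]
S red [ 436.7 -267.7   77. ]
S yel [587.   62.4  46.6]
```

```bash
cat >> h.py <<'E'
AX=np.array([.554,-.0104]); PSI=np.radians(10.5); GH=AX+.098*np.array([np.cos(PSI),np.sin(PSI)])
def ori(phi): a=(phi+np.pi/2)/2; return [0,float(np.cos(a)),float(np.sin(a)),0]
def polar(c,ax,r,z,degs):
    P=np.array([proj(c,[ax[0]+r*np.cos(a),ax[1]+r*np.sin(a),z]) for a in np.radians(degs)],np.float32)
    return cv2.remap(c['pixels'],P[:,:1],P[:,1:],cv2.INTER_LINEAR)[:,0].astype(float)
def analyse(c,ax=AX):
    d=np.arange(0,360,.5); out={}
    g=np.mean([polar(c,ax,r,.042,d) for r in(.100,.104)],0)
    m=g.min(1)<0.72*np.median(g.min(1))
    h=np.mean([polar(c,ax,r,.0466,d) for r in(.073,.077,.081)],0); sat=h.max(1)-h.min(1)
    hue=cv2.cvtColor(h[None].astype(np.uint8),cv2.COLOR_BGR2HSV)[0,:,0]
    def runs(m):
        e=np.flatnonzero(np.diff(m.astype(int))); return [(d[a],d[b]) for a,b in zip(e,e[1:]) if m[a+1]]
    print('notch',[(float(a),float(b),float((a+b)/2)) for a,b in runs(m)])
    for n,lo,hi in[('yel',22,38),('green',45,80),('blue',95,125)]:
        print(n,[(float(a),float(b),float((a+b)/2)) for a,b in runs((sat>40)&(hue>=lo)&(hue<=hi)) if b-a>5])
    print('red',[(float(a),float(b),float((a+b)/2)) for a,b in runs((sat>40)&((hue<8)|(hue>170))) if b-a>5])
E
python3 - <<'E'
from h import *
c=vision.capture('top'); analyse(c)
hsv=cv2.cvtColor(c['pixels'],cv2.COLOR_BGR2HSV)
m=((hsv[...,0]<8)|(hsv[...,0]>172))&(hsv[...,1]>150)&(hsv[...,2]>70)
m[:, :320]=0;m[:,360:]=0;m[:210]=0;m[240:]=0
y,x=np.nonzero(m);print(x.mean(),y.mean(),x.min(),x.max(),y.min(),y.max(),back(c,x.mean(),y.mean(),.07))
s=vision.capture('scene');hsv=cv2.cvtColor(s['pixels'],cv2.COLOR_BGR2HSV)
m=((hsv[...,0]<8)|(hsv[...,0]>172))&(hsv[...,1]>150);m[:,:140]=0;m[:,165:]=0;m[:180]=0;m[210:]=0
y,x=np.nonzero(m);print(x.mean(),y.mean(),y.min(),y.max(),back(s,x.mean(),y.mean(),.062))
E
```

```text
notch [(4.5, 14.5, 9.5), (21.5, 27.5, 24.5), (62.0, 72.0, 67.0), (107.5, 117.5, 112.5), (153.0, 163.0, 158.0), (198.0, 208.5, 203.25), (243.5, 253.5, 248.5), (288.0, 298.0, 293.0), (332.5, 342.5, 337.5)]
yel [(50.5, 86.0, 68.25)]
green [(277.5, 311.5, 294.5)]
blue [(141.0, 177.5, 159.25)]
red [(187.0, 222.5, 204.75)]
337.52272727272725 226.9090909090909 334 341 224 230 [ 0.43035885 -0.26946858  0.07      ]
153.3582089552239 194.65671641791045 190 200 [ 0.43135108 -0.26744768  0.062     ]
```

Top view fits: the wheel's yellow is at about 69°, the notches about 1.2° clockwise of their sector middles, and the window at 10.5°. So the turn is about 57.4° clockwise. The red pin is at (0.430, -0.268) in both cameras. Now turn the wheel.

```bash
cat >> h.py <<'E'
def hpos(th,z): return [float(AX[0]+.077*np.cos(th)),float(AX[1]+.077*np.sin(th)),z]
def turn(a0,a1,step,z=.079,v=.06,fl=None):
    n=max(1,int(np.ceil(abs(a1-a0)/step)))
    for th in np.linspace(a0,a1,n+1)[1:]:
        t=np.radians(th)
        if robot.line_to(hpos(t,z),ori(t+np.pi/2),velocity=v,force_limit=fl): return float(th),True
    return float(a1),False
def st():
    o=readout.get_obs(); p=o['position']
    print('t %.1f'%o['clock'],'p',np.round(p,4),'F',np.round(o['force'],1),'w %.3f'%o['width'],'ang %.2f r %.4f'%(np.degrees(np.arctan2(*(p[:2]-AX)[::-1]))%360,np.hypot(*(p[:2]-AX))))
E
python3 - <<'E'
from h import *
robot.line_to([.187,.517,.30],velocity=.3)
a=-110.5;t=np.radians(a);o=ori(t+np.pi/2)
print(np.round(ik(hpos(t,.2),o),2), np.round(ik(hpos(np.radians(-168.3),.079),ori(np.radians(-78.3))),2))
robot.move_pose(hpos(t,.2),o); robot.set_gripper(.6,20)
print(robot.line_to(hpos(t,.079),velocity=.2,force_limit=10)); st()
robot.set_gripper(0,20); st()
cap('top','t1');cap('scene','s1')
print(turn(a,a-5,2.5)); st()
E
```

```text
[-0.26  0.06  1.48 -0.    1.6   0.1 ] [-0.17  0.02  1.77 -0.    1.35  1.19]
False
t 4.3 p [ 0.5278 -0.0828  0.0801] F [-0.  -0.6  0.1] w 0.597 ang 250.09 r 0.0770
t 4.7 p [ 0.5288 -0.0831  0.0811] F [ 2.4 -0.8  3.7] w 0.228 ang 250.91 r 0.0769
(-115.5, False)
t 5.3 p [ 0.5227 -0.0804  0.0811] F [ 3.3 -1.   5.6] w 0.225 ang 245.94 r 0.0767
```

Run:
```python
from h import *
print(turn(-115.5,-169.5,4,v=.09,fl=25)); robot.wait(.2); st()
robot.set_gripper(.5); st()
p=readout.get_obs()['position']; robot.line_to([p[0],p[1],.2],velocity=.3)
robot.move_pose([.43,-.20,.2],ori(np.radians(-92.7)))
c=cap('top','t2');analyse(c)
im=c['pixels'][120:250,190:350];cv2.imwrite('pics/t2c.png',np.clip(cv2.resize(im,None,fx=5,fy=5,interpolation=cv2.INTER_CUBIC)*1.5,0,255).astype(np.uint8));st()
```

```text
(-169.5, False)
t 9.0 p [ 0.4808 -0.025   0.0811] F [ 4.4 -1.4  5.4] w 0.228 ang 191.26 r 0.0746
t 9.3 p [ 0.4772 -0.0242  0.078 ] F [-0.1  0.6 -0. ] w 0.501 ang 190.17 r 0.0781
notch [(4.5, 14.5, 9.5), (47.5, 58.0, 52.75), (93.0, 103.0, 98.0), (138.0, 148.5, 143.25), (184.0, 194.0, 189.0), (229.0, 239.0, 234.0), (274.0, 283.5, 278.75), (318.5, 328.5, 323.5)]
yel [(2.5, 17.0, 9.75)]
green [(218.0, 252.5, 235.25)]
blue [(81.0, 117.0, 99.0)]
red [(126.5, 163.0, 144.75)]
t 10.7 p [ 0.4301 -0.1987  0.1991] F [-0.1  0.7  0.8] w 0.497 ang 236.64 r 0.2254
```

View pics/t2c.png

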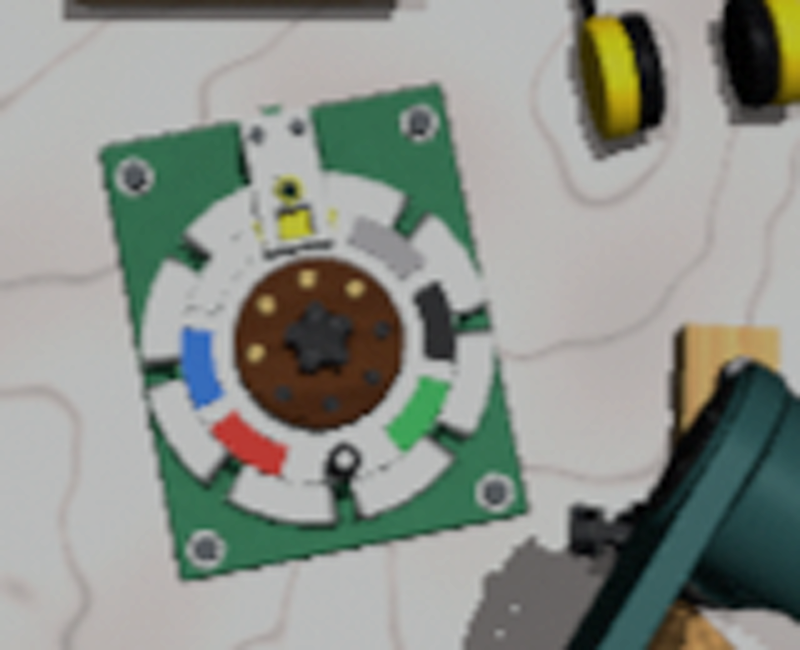

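The picture shows yellow filling the window (295,222) and the handle at (344,460). The notch estimate is 8.4° against the guide hole at 10.5°, so it should rock about 2° anticlockwise. Now fetch the red pin.

Run:
```python
from h import *
R=[.4304,-.2683];o=ori(np.radians(-92.7))
robot.move_pose(R+[.14],o); robot.set_gripper(.6,20)
print(robot.line_to(R+[.053],velocity=.15,force_limit=8));st()
robot.set_gripper(0,40);st()
robot.line_to(R+[.10],velocity=.1);robot.line_to(R+[.2],velocity=.3);st()
o=ori(np.radians(-79.5))
robot.move_pose([*GH,.2],o);robot.line_to([*GH,.116],velocity=.2);robot.wait(.2);st()
T=cap('top','t3');S=cap('scene','s3')
a=cv2.resize(S['pixels'][175:260,210:310],None,fx=5,fy=5,interpolation=cv2.INTER_CUBIC)
b=cv2.resize(T['pixels'][140:200,205:285],None,fx=5,fy=5,interpolation=cv2.INTER_CUBIC)
b=cv2.copyMakeBorder(b,0,a.shape[0]-b.shape[0],0,800-a.shape[1]-b.shape[1] if a.shape[1]+b.shape[1]<800 else 0,cv2.BORDER_CONSTANT)[:,:800-a.shape[1]] if 0 else b
cv2.imwrite('pics/s3c.png',a);cv2.imwrite('pics/t3c.png',b)
```

```text
False
t 12.1 p [ 0.431  -0.2687  0.0539] F [-0.3 -0.   0.1] w 0.599 ang 244.53 r 0.2861
t 12.5 p [ 0.4313 -0.269   0.0546] F [0.8 0.6 4.5] w 0.268 ang 244.61 r 0.2863
t 13.6 p [ 0.4305 -0.2683  0.2003] F [-0.2  0.3 -1.9] w 0.264 ang 244.41 r 0.2860
t 15.7 p [0.6517 0.0071 0.1188] F [ 0.3 -0.4 -0.9] w 0.266 ang 10.18 r 0.0993
```

View pics/s3c.png

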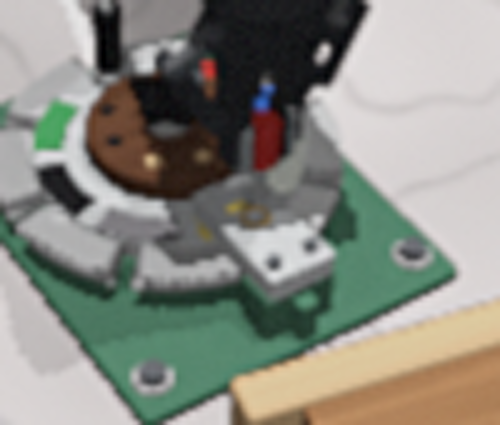

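The red head is gripped at (268,140), hanging above the brass ring at (255,212). Now a gentle force-limited insertion, searching if it touches the arm.

```bash
cat > ins.py <<'E'
from h import *
import sys
c0=np.array([.6517,.0078]); u=np.array([np.cos(PSI),np.sin(PSI)]);v=np.array([-u[1],u[0]])
offs=[(0,0),(1,0),(-1,0),(0,1),(0,-1),(1,1),(-1,1),(1,-1),(-1,-1),(2,0),(-2,0),(0,2),(0,-2),(2,1),(-2,1),(2,-1),(-2,-1),(1,2),(-1,2),(1,-2),(-1,-2)]
bias=np.array([-.0013,.0004])   # command minus actual, seen at hover
ok=False
for a,b in offs:
    g=c0+(a*u+b*v)*.0009
    robot.line_to([*(g+bias),.106],velocity=.05)
    p=readout.get_obs()['position']; bias+=0.7*(g-p[:2])
    robot.line_to([*(g+bias),.106],velocity=.05)
    hit=robot.line_to([*(g+bias),.088],velocity=.04,force_limit=4)
    o=readout.get_obs();p=o['position'];print((a,b),hit,np.round(p,4),np.round(o['force'],1),'%.1f'%o['clock'])
    if p[2]<.0985: ok=True;break
    if o['clock']>34: break
print(ok);st()
E
python3 ins.py
```

```text
(0, 0) False [0.6512 0.0074 0.0871] [-0.2 -2.5 -2.6] 17.0
True
t 17.0 p [0.6512 0.0074 0.0871] F [-0.2 -2.5 -2.6] w 0.266 ang 10.38 r 0.0988
```

Run:
```python
from h import *
robot.set_gripper(.55,20);robot.wait(.2);p=readout.get_obs()['position']
robot.line_to([p[0],p[1],.2],velocity=.25);robot.move_pose([.43,-.12,.22],ori(np.radians(-79.5)));st()
S=cap('scene','s4');T=cap('top','t4')
a=cv2.resize(S['pixels'][165:250,200:300],None,fx=5,fy=5,interpolation=cv2.INTER_CUBIC)
r=lambda x:np.round((x-[200,165])*5,0)
for z,n in((.042,'plate'),(.031,'home')):
    print(n,'head bottom',r(proj(S,[*GH,z+.033])),'head top',r(proj(S,[*GH,z+.063])))
cv2.imwrite('pics/s4c.png',a)
```

```text
t 19.1 p [ 0.4305 -0.1198  0.2194] F [0.2 1.  0.1] w 0.552 ang 221.52 r 0.1650
plate head bottom [300. 247.] head top [301. 210.]
home head bottom [299. 261.] head top [301. 224.]
```

View pics/s4c.png

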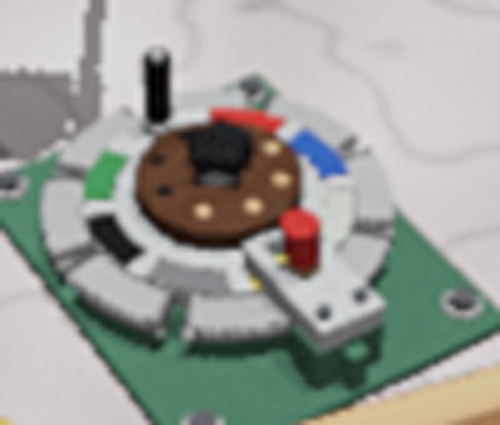

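The pin stands in the guide hole with its head at (302,235) and a bit of shank still showing, so it is on the plate. Now rock gently, tracking the red head in the scene camera and the tangential force.

```bash
cat >> h.py <<'E'
def red():
    s=vision.capture('scene');h=cv2.cvtColor(s['pixels'],cv2.COLOR_BGR2HSV)[205:225,252:270]
    m=((h[...,0]<8)|(h[...,0]>172))&(h[...,1]>140)&(h[...,2]>50); y,x=np.nonzero(m)
    return round(float(y.mean()+205),2),int(m.sum())
def ft():
    o=readout.get_obs();p=o['position'][:2]-AX;p=p/np.hypot(*p);return float(np.dot(o['force'][:2],[-p[1],p[0]])),np.degrees(np.arctan2(p[1],p[0]))%360,o['clock']
E
cat > rock.py <<'E'
from h import *
import sys
a,end,step=map(float,sys.argv[1:4]); r0=float(sys.argv[4])
n=int(abs(end-a)/step)
for th in np.linspace(a,end,n+1)[1:]:
    t=np.radians(th);hit=robot.line_to(hpos(t,.079),ori(t+np.pi/2),velocity=.012,force_limit=9)
    f,g,c=ft();r=red();print('%.1f act %.2f Ft %.1f t %.1f'%(th,g,f,c),r,hit)
    if r[0]-r0>1.6: print('DROPPED');break
    if abs(f)>12 or hit: print('FORCE');break
E
python3 - <<'E'
from h import *
print('before',red())
a=191.;t=np.radians(a);o=ori(t-1.5*np.pi)
robot.move_pose(hpos(t,.2),o);print(robot.line_to(hpos(t,.079),velocity=.2,force_limit=10))
print(red());robot.set_gripper(0,20);st();print(red(),ft())
E
python3 - <<'E'
import sys,subprocess
E
python3 - <<'E'
from h import *
r=red()
import sys;sys.argv=['x','191','197','.5',str(r[0])]
exec(open('rock.py').read())
st()
E
```

```text
before (211.92, 74)
False
(211.84, 73)
t 21.0 p [ 0.4795 -0.0253  0.0806] F [-1.  -0.6  5.3] w 0.225 ang 191.28 r 0.0760
(211.84, 73) (0.1001083507112563, np.float64(191.2961797100803), 21.0167)
191.5 act 191.34 Ft -1.4 t 21.3 (211.84, 73) False
192.0 act 191.37 Ft -2.6 t 21.6 (211.78, 74) False
192.5 act 191.47 Ft -6.2 t 21.9 (211.84, 73) False
193.0 act 191.79 Ft -5.0 t 22.2 (211.86, 72) False
193.5 act 192.38 Ft -5.3 t 22.5 (214.22, 60) False
DROPPED
t 22.6 p [ 0.4797 -0.0267  0.0806] F [-2.1  4.8  8.3] w 0.226 ang 192.40 r 0.0760
```

Run:
```python
from h import *
t=np.radians(192.4);robot.line_to(hpos(t,.079),ori(t+np.pi/2),velocity=.012);print(ft(),red())
robot.set_gripper(.5);p=readout.get_obs()['position'];robot.line_to([p[0],p[1],.2],velocity=.25)
robot.move_pose([.43,-.12,.25],ori(np.radians(-79.5)));robot.wait(.3);st();print(red())
S=cap('scene','s5');T=cap('top','t5');analyse(T)
a=cv2.resize(S['pixels'][165:250,200:300],None,fx=5,fy=5,interpolation=cv2.INTER_CUBIC)
b=cv2.resize(T['pixels'][130:215,205:265],None,fx=5,fy=5,interpolation=cv2.INTER_CUBIC)
cv2.imwrite('pics/f5.png',np.clip(np.hstack([a,b])*1.3,0,255).astype(np.uint8))
```

```text
(-1.9583684136069002, np.float64(192.28784800976862), 22.8417) (214.22, 60)
t 24.7 p [ 0.43   -0.1191  0.2489] F [ 0.7 -0.   0.1] w 0.498 ang 221.25 r 0.1649
(214.22, 60)
notch [(1.5, 15.5, 8.5), (48.5, 59.0, 53.75), (94.0, 104.0, 99.0), (139.5, 149.5, 144.5), (185.0, 195.0, 190.0), (230.0, 240.0, 235.0), (275.0, 285.0, 280.0), (319.5, 329.5, 324.5)]
yel [(2.5, 17.0, 9.75)]
green [(219.5, 253.5, 236.5)]
blue [(82.0, 118.0, 100.0)]
red [(127.5, 164.0, 145.75)]
```

View pics/f5.png

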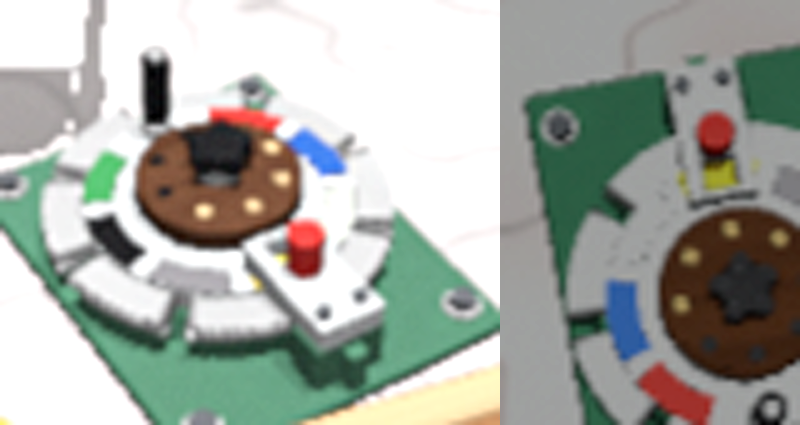

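Both views show the red head down on the arm with no shank showing, and yellow in the window (720,172). One numeric check of the drop against the expected 11 mm, and of the bystanders.

Run:
```python
from h import *
from scipy.optimize import minimize_scalar
S=vision.capture('scene');a=cv2.imread('pics/s4.png');b=S['pixels']
x=proj(S,[*GH,.105])-proj(S,[*GH,.094]);print('expected px',-x)
f=8;A=cv2.resize(a[206:222,252:270],None,fx=f,fy=f,interpolation=cv2.INTER_CUBIC);B=cv2.resize(b[200:230,246:276],None,fx=f,fy=f,interpolation=cv2.INTER_CUBIC)
for r in((0,72),(0,40)):
    m=cv2.matchTemplate(B,np.ascontiguousarray(A[r[0]:r[1],16:120]),cv2.TM_CCOEFF_NORMED);_,v,_,l=cv2.minMaxLoc(m);print(v,l[1]/f-6,l[0]/f-8)
T=vision.capture('top');t0=cv2.imread('pics/top0.png')
d=cv2.absdiff(T['pixels'],t0).max(2)>35
n,_,s,_=cv2.connectedComponentsWithStats(d.astype(np.uint8));print([r.tolist() for r in s[1:] if r[4]>12])
```

```text
expected px [-0.11946235  2.74149882]
0.8425285816192627 0.625 0.625
0.8265552520751953 0.375 0.0
[[244, 152, 8, 15, 83], [237, 157, 5, 8, 24], [256, 156, 19, 16, 166], [218, 168, 19, 38, 352], [255, 171, 33, 53, 584], [247, 174, 6, 4, 16], [240, 180, 5, 5, 14], [0, 192, 356, 192, 19180], [231, 203, 22, 20, 226], [237, 336, 10, 11, 27], [231, 360, 8, 12, 24], [242, 368, 32, 15, 61]]
```

Run:
```python
from h import *
S=vision.capture('scene')
for n,im in(('s4',cv2.imread('pics/s4.png')),('now',S['pixels'])):
    i=im[202:226,256:264].astype(int);d=i[...,2]-np.maximum(i[...,0],i[...,1]);print(n,d.mean(1).round().astype(int).tolist(), i[...,2].mean(1).round().astype(int).tolist())
for tip in(.042,.036,.031):
    P=np.array([proj(S,[GH[0]+.012*np.cos(q),GH[1]+.012*np.sin(q),tip+z])[1] for z in(.033,.063) for q in np.linspace(0,6.28,60)]);print(tip,P.min()-202,P.max()-202)
```

```text
s4 [15, 15, 13, 10, 30, 86, 125, 137, 132, 114, 87, 61, 60, 60, 56, 55, 31, 9, -2, -4, -3, -3, -3, -3] [149, 139, 136, 137, 149, 184, 200, 202, 197, 185, 141, 97, 92, 96, 113, 107, 94, 113, 155, 192, 202, 197, 186, 171]
now [16, 15, 14, 12, 9, 3, 15, 70, 110, 115, 116, 104, 78, 63, 61, 61, 62, 46, 14, -3, -4, -3, -3, -3] [147, 139, 137, 138, 137, 144, 149, 166, 192, 200, 193, 168, 127, 102, 115, 115, 112, 122, 156, 198, 205, 197, 185, 170]
0.042 2.3184893024455846 15.324025681271053
0.036 3.81566774465162 16.77407698967025
0.031 5.055334683287157 17.97473111931052
```

The head's edge shift (about 2 px against 2.7 expected) is ambiguous, because the pin was leaning slightly before. A very light touch on the head with shut fingers will settle its height (home means 94 mm).

Run:
```python
from h import *
robot.set_gripper(0,20);st()
robot.move_pose([*GH,.2],ori(np.radians(-79.5)));robot.line_to([*GH,.118],velocity=.2);robot.wait(.3);st()
h=robot.line_to([*GH,.0985],velocity=.012,force_limit=2);st();print(h,readout.get_obs()['position'][2]-.008)
robot.line_to([*GH,.2],velocity=.2);robot.move_pose([.43,-.12,.25],ori(np.radians(-79.5)));robot.wait(.3);print(red())
S=cap('scene','s6')
cv2.imwrite('pics/f6.png',cv2.resize(S['pixels'][195:240,235:285],None,fx=12,fy=12,interpolation=cv2.INTER_CUBIC))
```

```text
t 25.5 p [ 0.43 -0.12  0.25] F [0.8 0.5 0. ] w 0.003 ang 221.48 r 0.1655
t 27.4 p [0.6512 0.0074 0.1199] F [ 0.5 -0.7  0.7] w 0.000 ang 10.37 r 0.0988
t 28.6 p [0.6503 0.0075 0.1021] F [-0.4  0.1  4.6] w 0.000 ang 10.50 r 0.0980
True 0.09408375839987743
(214.22, 60)
```

View pics/f6.png

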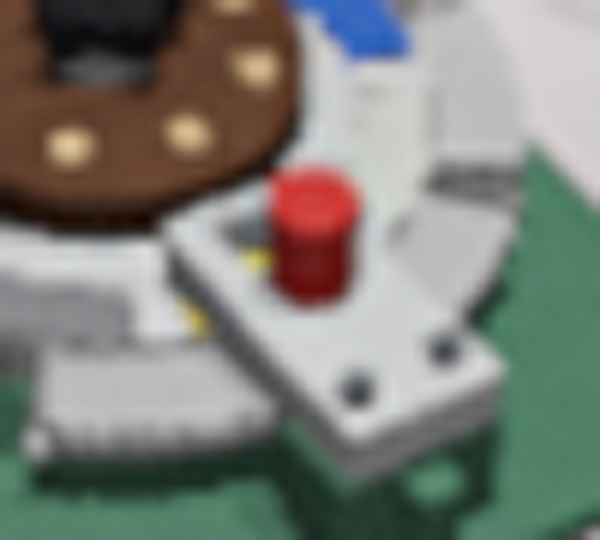

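The touch found the head's top at 94.1 mm, which is fully home. The picture shows the head seated on the arm at (313,235) with yellow in the window (258,260).

Run:
```python
from h import *
robot.set_gripper(.6);st();robot.hand_in()
```

```text
t 31.2 p [ 0.43 -0.12  0.25] F [ 0.1  0.4 -0.5] w 0.596 ang 221.48 r 0.1655
the job is handed in; nothing more can be done
```

The wheel is locked on yellow with the red pin fully home, and the job was handed in at about 31 s with the gripper open and clear of everything.

**What I did:** I turned the wheel about 57° clockwise by the crank handle until yellow filled the window. I then moved the red pin from its block into the guide hole, where it went in at the first try. Rocking the wheel about 1° anticlockwise, at about 5–6 N on the handle, let the pin drop by its own weight.

**Last checks:**
- **Pin height:** a light touch on the head, stopped at about 4 N, found its top at 94.1 mm; fully home is 94 mm.
- **Yellow:** both cameras show yellow in the window. From the other sectors it sits within about 1° of the middle, against about 7.8° allowed.
- **Disagreement:** the head's drop in the images read about 2 px against 2.7 px expected, and a template match was unusable. I put this down to the pin leaning slightly before it dropped, and relied on the touch.
- **Other pins and bench items:** I touched none of them. A before-and-after comparison of the top view showed changes only at the jig and in one large patch around the arm. That patch also covers the pin block, glue bottle, router and sanding block, so they were not checked separately.

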